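# Set the two beam attenuators

## Task

Cut down the small laser on the left with the two attenuators that stand in line to the right of it, by pushing their levers with the fingertips. First push the lever of the attenuator next to the laser away from you, past its middle click, until it stays at its far stop; then push the lever of the other attenuator only as far as its middle click and leave it resting there, never on past it. Push without forcing the levers, and leave everything standing around where it is.

Things in the scene. Friction and masses are not known exactly. Their poses are not given: they have to be found in the camera images.
- attenuator_a: beam attenuator, fixed to the table: dark base plate 150x60x7 mm with a grey housing 124x30 mm, 42 mm high, slotted along its top, a round black beam port on each long side, three white index lines across the top (at -25, 0 and +25 mm along its x). Two identical ones stand side by side; which of a and b is next to the laser changes from start to start. Origin: centre of the underside. Own x axis: along the slot, away from the robot, the way the lever is pushed; z up
- lever_a (a joint): how far this attenuator's lever has slid along its attenuator's +x, in m: 0 home (the end near the robot, where it starts), 0.025 middle click (first detent), 0.050 far stop. Sprung ball detents, with humps at about 0.0125 and 0.0375: a push of about 6 to 9 N takes the lever from one place to the next; past a hump it runs on by itself into the next place (middle click or far stop) and stays there; let go short of a hump it springs back (attenuator_a)
- lever_a_knob (a point): centre of the lever's knob: upright black cylinder 20 mm across, from 56 to 90 mm above the table (this point at 73 mm), on a steel stem 8 mm thick that comes out of the slot; it moves with the lever; its axes are the attenuator's
- attenuator_b: beam attenuator, fixed to the table: dark base plate 150x60x7 mm with a grey housing 124x30 mm, 42 mm high, slotted along its top, a round black beam port on each long side, three white index lines across the top (at -25, 0 and +25 mm along its x). Two identical ones stand side by side; which of a and b is next to the laser changes from start to start. Origin: centre of the underside. Own x axis: along the slot, away from the robot, the way the lever is pushed; z up
- lever_b (a joint): how far this attenuator's lever has slid along its attenuator's +x, in m: 0 home (the end near the robot, where it starts), 0.025 middle click (first detent), 0.050 far stop. Sprung ball detents, with humps at about 0.0125 and 0.0375: a push of about 6 to 9 N takes the lever from one place to the next; past a hump it runs on by itself into the next place (middle click or far stop) and stays there; let go short of a hump it springs back (attenuator_b)
- lever_b_knob (a point): centre of the lever's knob: upright black cylinder 20 mm across, from 56 to 90 mm above the table (this point at 73 mm), on a steel stem 8 mm thick that comes out of the slot; it moves with the lever; its axes are the attenuator's
- laser_module: small laser, a pale cylinder 74 mm long lying along y in a black V-mount, 28 mm high, fixed at the left end of the beam line. Origin: centre of the underside
- lens_cap: bystander, loose: round black lens cap, 34 mm across, 10 mm high, between the attenuators. Origin: centre of the underside
- adapter_ring: bystander, loose: black ring, 30 mm across, 9 mm high, between or behind the attenuators. Origin: centre of the underside
- screw_block: bystander, loose: small black block with upright screws, 50x26x34 mm, behind the attenuators. Origin: centre of the underside
- tape_roll: bystander, loose: roll of tape lying flat, 58 mm across, 19 mm high, on the left at the front. Origin: centre of the underside
- spare_post: bystander, loose: slim bare post standing upright, 13 mm across, 51 mm high, behind the left attenuator. Origin: centre of the underside
- lens_tube: bystander, loose: black tube standing upright, 32 mm across, 52 mm high, at the back left. Origin: centre of the underside

How it is judged (in metres and radians):
On the way:
1. the lever next to the laser is at its far stop while the other is still home (((world y of attenuator_a above 0.1 m and value of joint lever_a above 0.046 m and value of joint lever_b below 0.006 m) or (world y of attenuator_b above 0.1 m and value of joint lever_b above 0.046 m and value of joint lever_a below 0.006 m))), for 0.2 s.
At the end, for the whole second after the job is handed in: the lever of the attenuator next to the laser is at its far stop (beyond 46 of 50 mm), the other lever rests in its middle click (20 to 30 mm), and both are still (((world y of attenuator_a above 0.1 m and value of joint lever_a above 0.046 m and value of joint lever_b between 0.02 and 0.03 m and velocity of joint lever_a between -0.005 and 0.005 m/s and velocity of joint lever_b between -0.005 and 0.005 m/s) or (world y of attenuator_b above 0.1 m and value of joint lever_b above 0.046 m and value of joint lever_a between 0.02 and 0.03 m and velocity of joint lever_b between -0.005 and 0.005 m/s and velocity of joint lever_a between -0.005 and 0.005 m/s))); the robot touches nothing.
It fails at once if the lever of the attenuator away from the laser is pushed on past its middle click (beyond 40 mm) ((world y of attenuator_a above 0.1 m and value of joint lever_b above 0.04 m) or (world y of attenuator_b above 0.1 m and value of joint lever_a above 0.04 m)).
It fails at once if a lever is forced or squeezed (more than 30 N) (contact force between the fingers and lever_a above 30 N or contact force between the fingers and lever_b above 30 N).
It fails at once if a bystander is lifted, carried or knocked away (moved more than 15 mm) (distance of any of lens_cap, adapter_ring, screw_block, tape_roll, spare_post, lens_tube from where it was at the start of the episode above 0.015 m).
It also fails if it takes over 48 s, if anything falls off the work surface, if the arm or the gripper's body presses on something with over 40 N, if the wrist force passes 120 N, or if a joint passes its speed limit or range.

## Robot

A 7-joint arm with a two-finger parallel gripper is mounted at the origin on a cart in front of the work surface, level with it; the furniture and walls round the work are solid. World frame = base frame: x ahead of the robot, y to its left, z up, the work surface at z = 0. Lengths are in mm, angles in rad, forces in N, time in s.
With the tool pointing down it reaches from about 425 to 800 mm from the base axis. Payload 8.3 kg.
Tool frame: the origin (TCP) lies midway between the tips of the shut fingers; the grasp point (between the pads) lies 19 mm behind it; z points along the fingers, y is the line along which they close (so a half turn about z gives the same grasp; the last joint's range is limited). The gripper opens to 85 mm and grips with 20 to 120 N. Pads are 22 mm wide; open, the fingers measure 114 mm over their backs; the gripper's body (76 mm by 85 mm) begins 54 mm behind the grasp point. The pads swing forward as they close: fully open they stand 13 mm farther back than shut.
Start: joints at [-1.387, 0.383, 0.016, 1.37, -0.006, 1.388, -0.046], TCP at [152.637, 606.057, 231.279] pointing down, gripper open.
Joint ranges: [-2.95, 2.95], [-0.25, 2.06], [-1.52, 1.56], [0.18, 2.33], [-1.44, 4.58], [0.02, 2.06], [-3.01, 3.01]. Speed limits (rad/s): [2.39, 2.39, 3.01, 3.01, 3.14, 3.14, 3.14].

## Interface

Orientations are given as a unit quaternion [x, y, z, w].
In Python, from station import env, eyes gives the robot as it stands.
- The arm moves only by the tool servo_tool, never from a script. Its argument "rows" is text: rows parted by semicolons, each of 5 numbers parted by spaces: the closure, from 0 (fully open) to 1 (shut), then the shift along the tool's x, y, z as a fraction of full scale, then the turn about the tool's z as a fraction of full scale. In form: grip dx dy dz yaw; .... A call has exactly 10 rows; each row shifts and turns the commanded pose from where the row before left it, along the tool's axes as they then stand; what a row does not reach is not made up. Full scale, the value 1, is 30 mm for a shift and 0.1 rad for a turn. A row lasts 1/12 s, in which the tool goes at most 41.7 mm and 7.16 degrees, less where a joint would pass 70% of its speed; a pose out of reach is approached as far as the arm can. A call with a number of a shift or a turn outside -1 to 1 is refused whole. A call with a gripper value outside its range is refused whole. The fingers move at their own pace and stop on an object; "grip_force" is the grip in N (left out, the last holds). Time passes only in rows, so rows that do not move let the fingers close, or fill a call up. It gives the time, the measured TCP pose, the force, the opening and the grip force at its end, in the units of the state.
- env.read_state(): the state, without advancing time (a new reading comes with each control period).
- eyes.grab_frame(name): name is "scene" or "top" or "wrist"; returns a dict with "color" (420x560x3 uint8, red, green, blue), "mtx" (3x3 intrinsics, pixels), "k1" (the pictures are not rectified: a ray, as slopes to the right and down, at radius r is drawn at 1 + k1 r^2 times it, then the intrinsics apply), "R" (3x3) and "t" (3): a world point X has camera coordinates R X + t. Camera axes: x right, y down, z forward; pixel columns grow to the right and rows downward; lengths in mm; the calibration is good to about 2 mm. A picture is of the moment at which its call begins. There is no depth.
- env.sign_off(): hands the job in; it is judged then, once.
The state is a dict: "time": time; "joint_positions": joint angles; "qvel": joint speeds; "effort": joint torques, N m; "eef_pos": TCP position; "ee_rot": TCP orientation; "force": force on the tool from outside, world axes, zero at the start; "torque": the same for the moment, N m; "width": opening from 0.0 (shut) to 1.0 (fully open); "gripper_force": force on a finger pad.
Only numpy, scipy, OpenCV 4.12 (cv2) and the standard library are available. Lean on these libraries where they do the work, as an engineer would, in place of code of your own. Each camera call takes 0.05 s, during which the arm holds its last target. There are 200 camera calls.

## Working session

There is one attempt and no reset: what is moved stays moved. The work goes in short steps, Python scripts to look and compute and a tool call to move; the robot and the scene stay as the last step left them, time stands still between calls to the robot, and variables do not carry over. Pictures are saved under pics/ and viewed, at most 10 in all, crops included, and the job is handed in when it is done.

Besides the shell and the picture viewer there is one more tool, called after "Call:" as a command line: name --argument value ..., lists and objects as JSON in quotes. servo_tool: Moves the arm, as the interface text tells. Its arguments: {"type":"object","properties":{"rows":{"type":"string"},"grip_force":{"type":"number"}},"required":["rows"]}

```bash
mkdir -p pics; python3 - <<'E'
from station import env, eyes
import cv2, numpy as np, pickle
s=env.read_state(); print(s)
for n in("scene","top"):
    f=eyes.grab_frame(n); pickle.dump(f,open(n+".pkl","wb")); cv2.imwrite(f"pics/{n}1.png",f["color"][:,:,::-1]); print(n,(-f["R"].T@f["t"]).round(),f["mtx"],f["k1"])
E
```

```text
{'time': 0.0, 'joint_positions': array([-1.38693082,  0.3842482 ,  0.01635866,  1.37114681, -0.0062936 ,
        1.38815543, -0.04651432]), 'qvel': array([ 5.85086382e-04,  1.05744541e-03, -1.05116341e-03, -1.37807214e-03,
       -4.24939169e-05,  3.39030189e-04, -7.32695342e-05]), 'effort': array([-7.09000960e-04, -6.27599001e+01,  8.43858272e-01, -3.71828771e+01,
        1.64341042e-02,  1.41975260e-02,  1.42898421e-05]), 'eef_pos': array([152.50771787, 605.60876785, 230.27578476]), 'ee_rot': array([ 1.23037714e-01,  9.92401537e-01, -9.48969705e-04, -1.00499056e-04]), 'force': array([ 0.27816648, -0.56661326,  0.82188503]), 'torque': array([-0.00016693, -0.0325005 , -0.03456076]), 'gripper_force': 0.0, 'width': 0.9987431409138059}
scene [ 121. -528.  460.] [[421.44942978   0.         278.40171919]
 [  0.         421.44942978 215.5666585 ]
 [  0.           0.           1.        ]] 0.020537090375883027
top [ 436.  162. 1065.] [[447.17987079   0.         286.26583719]
 [  0.         447.17987079 211.12781167]
 [  0.           0.           1.        ]] -0.025859897754295216
```

View pics/scene1.png

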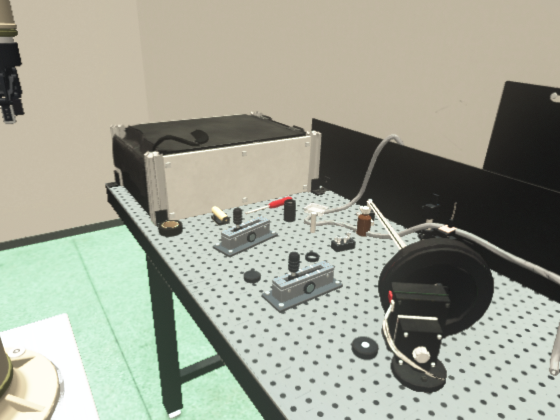

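View pics/top1.png

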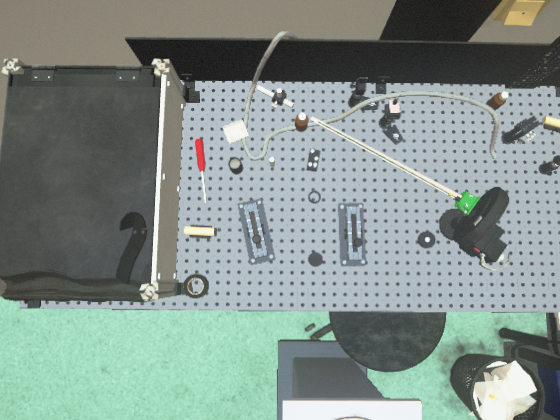

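The scene view shows the left knob near (238,215) and the right one near (294,262). In the top view the attenuators are at (256,232) and (352,235), with the laser at (199,231) on the left. I'll zoom in on both for exact pixels.

```bash
cat >h.py <<'E'
import numpy as np, cv2, pickle
def ray(f,uv):
    K=f["mtx"]; d=np.array([(uv[0]-K[0,2])/K[0,0],(uv[1]-K[1,2])/K[1,1]]); p=d.copy()
    for _ in range(10): p=d/(1+f["k1"]*(p@p))
    R=f["R"]; v=R.T@np.r_[p,1]; return -R.T@f["t"], v/np.linalg.norm(v)
def plane(f,uv,z):
    c,v=ray(f,uv); return c+v*(z-c[2])/v[2]
def proj(f,X):
    q=f["R"]@np.asarray(X,float)+f["t"]; p=q[:2]/q[2]; p=p*(1+f["k1"]*(p@p)); K=f["mtx"]; return np.array([K[0,0]*p[0]+K[0,2],K[1,1]*p[1]+K[1,2]])
def tri(f,u,g,w):
    c,v=ray(f,u); d,x=ray(g,w); A=np.c_[v,-x]; s=np.linalg.lstsq(A,d-c,rcond=None)[0]
    p,q=c+v*s[0],d+x*s[1]; return (p+q)/2,np.linalg.norm(p-q)
E
python3 - <<'E'
from h import *
S,T=[pickle.load(open(n+".pkl","rb")) for n in("scene","top")]
print(proj(S,[152,606,230]),proj(T,[152,606,230]),proj(T,[0,0,0]))
for n,px in(("laser",(199,231)),("L",(256,232)),("R",(352,235)),("cap",(316,259)),("ring",(314,197)),("post",(271,162)),("screw",(313,160)),("tape",(196,286))): print(n,plane(T,px,20).round())
a=cv2.resize(T["color"][190:275,230:380],None,fx=5,fy=5,interpolation=cv2.INTER_CUBIC)
b=cv2.resize(S["color"][200:310,210:350],None,fx=5,fy=5,interpolation=cv2.INTER_CUBIC)
cv2.imwrite("pics/tc.png",a[:,:,::-1]);cv2.imwrite("pics/sc.png",b[:,:,::-1])
E
```

```text
[ 16.15976831 125.27221664] [ 30.80374994 432.72070925] [352.25071951 470.46868445]
laser [535. 357.  20.]
L [534. 223.  20.]
R [529.  -2.  20.]
cap [472.  83.  20.]
ring [618.  87.  20.]
post [703. 190.  20.]
screw [709.  90.  20.]
tape [408. 360.  20.]
```

View pics/tc.png

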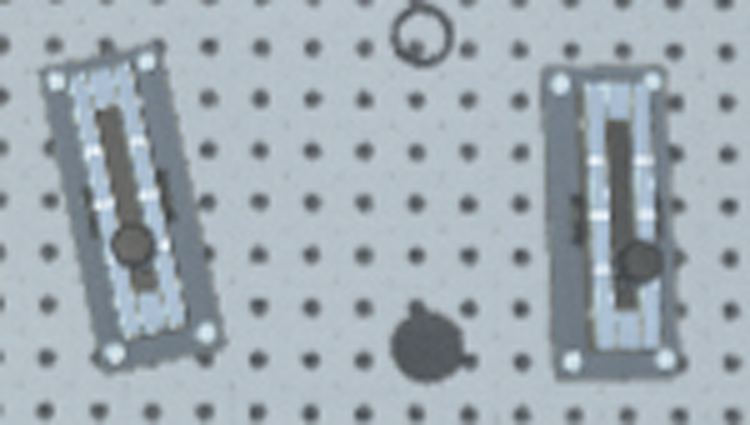

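View pics/sc.png

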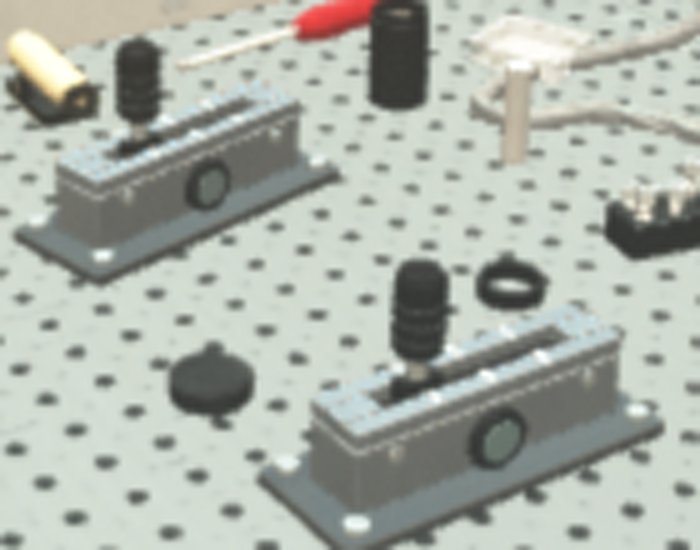

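```bash
python3 - <<'E'
from h import *
S,T=[pickle.load(open(n+".pkl","rb")) for n in("scene","top")]
t=lambda x,y:((x+.5)/5-.5+230,(y+.5)/5-.5+190); s=lambda x,y:((x+.5)/5-.5+210,(y+.5)/5-.5+200)
for n,k,ks,near,far,c in(("L",(132,245),(138,47),(160.5,342),(102,71.5),[(57,81),(115,353)]),("R",(640,261),(420,270),(618.5,360.5),(607.5,82.5),[(561,85),(571,361)])):
    a,b=plane(T,t(*near),9),plane(T,t(*far),9); d=b-a
    P,e=tri(T,t(*k),S,s(*ks)); yaw=np.arctan2(d[1],d[0])
    print(n,"ctr",((a+b)/2).round(1),"len",np.linalg.norm(d).round(1),"yaw",yaw.round(3),"knob tri",P.round(1),e.round(1),"plane90",plane(T,t(*k),90).round(1), "home pred",((a+b)/2-25*d/np.linalg.norm(d)).round(1))
print(proj(T,[400,223,200]))
E
```

```text
L ctr [538.  224.7   9. ] len 131.9 yaw 0.229 knob tri [512.3 219.4  90.6] 1.3 plane90 [512.9 219.1  90. ] home pred [513.6 219.    9. ]
R ctr [533.  -4.   9.] len 132.4 yaw 0.027 knob tri [507.1  -2.5  90. ] 1.5 plane90 [507.8  -2.9  90. ] home pred [508.   -4.7   9. ]
[249.63759983 293.17391682]
```

Both views agree with each other and with the given sizes. The knob tops are at z≈90, the left knob is at (513,219) with yaw 0.229, and the right knob is at (508,−3.5) with yaw 0.027. I'll shut the fingers and turn the tool so its −x lies along the left slot.

Call:
servo_tool --rows "1 0 0 0 -0.95; 1 0 0 0 -0.95; 1 0 0 0 -0.95; 1 0 0 0 -0.95; 1 0 0 0 -0.95; 1 0 0 0 0; 1 0 0 0 0; 1 0 0 0 0; 1 0 0 0 0; 1 0 0 0 0"

```text
time: 0.93
eef_pos: [152.6, 606.0, 231.2]
ee_rot: [-0.113, 0.994, -0.0, -0.0]
force: [-0.1, -0.1, 0.3]
width: 0.005
gripper_force: 0.0
```

Call:
servo_tool --rows "1 -0.08 -0.9 0 0; 1 -0.08 -0.9 0 0; 1 -0.08 -0.9 0 0; 1 -0.08 -0.9 0 0; 1 -0.08 -0.9 0 0; 1 -0.08 -0.9 0 0; 1 -0.08 -0.9 0 0; 1 -0.08 -0.9 0 0; 1 0 0 0 0; 1 0 0 0 0"

```text
time: 1.77
eef_pos: [221.0, 399.1, 231.8]
ee_rot: [-0.112, 0.994, 0.001, 0.0]
force: [-0.3, 0.9, 0.1]
width: -0.002
gripper_force: 0.0
```

Call:
servo_tool --rows "1 -0.735 -0.895 0 0; 1 -0.735 -0.895 0 0; 1 -0.735 -0.895 0 0; 1 -0.735 -0.895 0 0; 1 -0.735 -0.895 0 0; 1 -0.735 -0.895 0 0; 1 -0.735 -0.895 0.2 0; 1 -0.735 -0.895 0.3 0; 1 -0.735 -0.895 0.3 0; 1 0 0 0 0"

```text
time: 2.6
eef_pos: [472.3, 204.3, 205.6]
ee_rot: [-0.11, 0.994, -0.002, 0.0]
force: [0.1, -0.9, -0.9]
width: 0.004
gripper_force: 0.0
```

Call:
servo_tool --rows "1 0 0 0 0; 1 0 0 0.9 0; 1 0 0 0.9 0; 1 0 0 0.9 0; 1 0 0 0.9 0; 1 0 0 0.9 0; 1 0 0 0 0; 1 0 0 0 0; 1 0 0 0 0; 1 0 0 0 0"

```text
time: 3.43
eef_pos: [469.3, 210.8, 74.3]
ee_rot: [-0.114, 0.993, 0.001, 0.001]
force: [0.6, 0.5, -0.1]
width: 0.003
gripper_force: 0.0
```

```bash
python3 - <<'E'
from station import env, eyes
from h import *
s=env.read_state(); print(s["eef_pos"],s["ee_rot"],s["force"])
f=eyes.grab_frame("scene")
b=cv2.resize(f["color"][170:310,170:370],None,fx=4,fy=4,interpolation=cv2.INTER_CUBIC)
cv2.imwrite("pics/s2.png",b[:,:,::-1])
E
```

```text
[469.30465862 210.79920437  74.3098984 ] [-1.14244017e-01  9.93451407e-01  7.72355551e-04  1.41795476e-03] [ 0.63611295  0.46703502 -0.08827373]
```

View pics/s2.png

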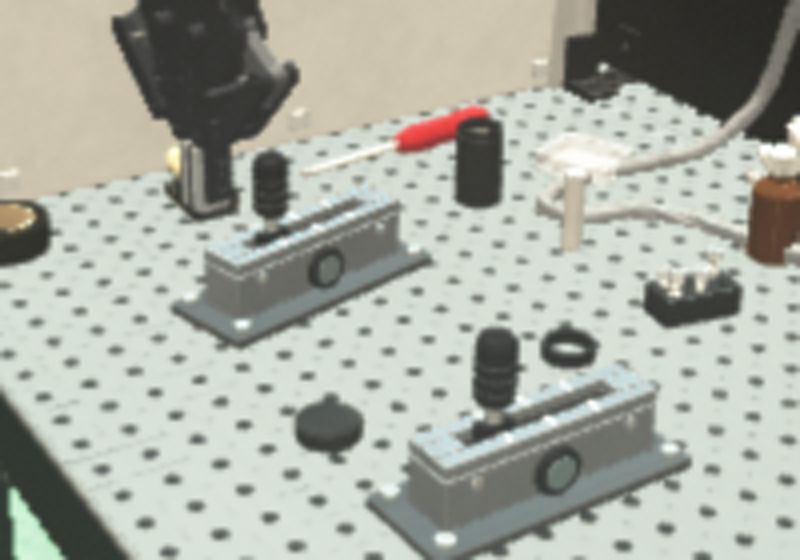

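The fingertips (crop ~(205,200)) stand directly in front of the left knob (270,185). I'll lower slightly and close the gap slowly.

Call:
servo_tool --rows "1 -0.1 -0.03 0.1 0; 1 -0.1 -0.03 0.1 0; 1 -0.1 0 0 0; 1 -0.1 0 0 0; 1 -0.1 0 0 0; 1 -0.1 0 0 0; 1 -0.1 0 0 0; 1 -0.1 0 0 0; 1 0 0 0 0; 1 0 0 0 0"

```text
time: 4.32
eef_pos: [492.1, 213.2, 66.2]
ee_rot: [-0.114, 0.993, -0.0, -0.0]
force: [0.2, 0.7, 0.4]
width: 0.001
gripper_force: 0.0
```

Call:
servo_tool --rows "1 -0.07 0 0 0; 1 -0.07 0 0 0; 1 -0.07 0 0 0; 1 -0.07 0 0 0; 1 0 0 0 0; 1 0 0 0 0; 1 0 0 0 0; 1 0 0 0 0; 1 0 0 0 0; 1 0 0 0 0"

```text
time: 5.15
eef_pos: [499.9, 215.1, 66.1]
ee_rot: [-0.114, 0.993, -0.0, -0.0]
force: [-3.5, -0.2, 0.6]
width: -0.0
gripper_force: 1.5
```

Call:
servo_tool --rows "1 -0.07 0 0 0; 1 -0.07 0 0 0; 1 -0.07 0 0 0; 1 0 0 0 0; 1 0 0 0 0; 1 0 0 0 0; 1 0 0 0 0; 1 0 0 0 0; 1 0 0 0 0; 1 0 0 0 0"

```text
time: 5.98
eef_pos: [506.3, 216.5, 66.3]
ee_rot: [-0.114, 0.993, 0.0, 0.0]
force: [-0.1, -0.3, -0.7]
width: -0.0
gripper_force: 0.0
```

```bash
cat >look.py <<'E'
import sys
from station import env, eyes
from h import *
f=eyes.grab_frame("top"); 
b=cv2.resize(f["color"][190:275,230:380],None,fx=5,fy=5,interpolation=cv2.INTER_CUBIC)
g=eyes.grab_frame("scene"); pickle.dump(g,open("s_%s.pkl"%sys.argv[1],"wb"))
c=cv2.resize(g["color"][200:310,210:350],None,fx=5,fy=5,interpolation=cv2.INTER_CUBIC)
cv2.imwrite(f"pics/{sys.argv[1]}.png",c[:,:,::-1]); cv2.imwrite(f"pics/{sys.argv[1]}t.png",b[:,:,::-1])
E
python3 look.py p1
```

```text
(no output)
```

View pics/p1.png

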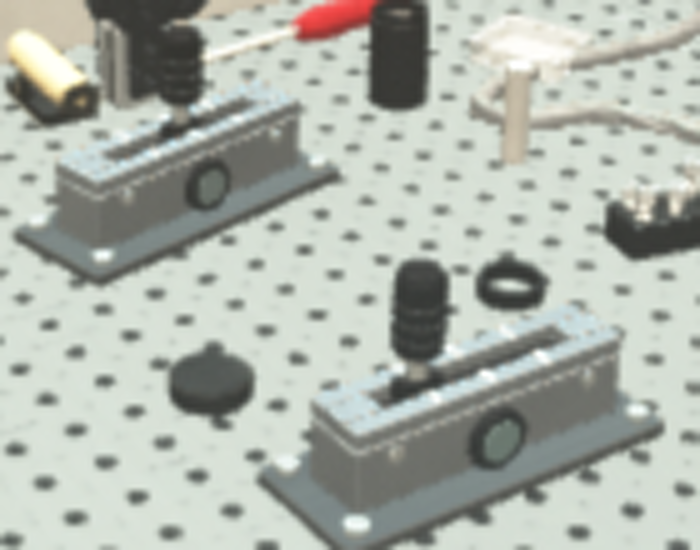

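The left knob moved from px 138 to 180, which puts it in the middle click. I'll push on over the second hump.

Call:
servo_tool --rows "1 -0.08 0 0 0; 1 -0.08 0 0 0; 1 -0.08 0 0 0; 1 -0.08 0 0 0; 1 -0.08 0 0 0; 1 -0.08 0 0 0; 1 -0.08 0 0 0; 1 -0.08 0 0 0; 1 0 0 0 0; 1 0 0 0 0"

```text
time: 6.92
eef_pos: [524.9, 220.9, 66.1]
ee_rot: [-0.114, 0.993, -0.0, -0.0]
force: [-1.8, -0.3, 0.9]
width: 0.005
gripper_force: 0.9
```

Call:
servo_tool --rows "1 -0.07 0 0 0; 1 -0.07 0 0 0; 1 -0.07 0 0 0; 1 0 0 0 0; 1 0 0 0 0; 1 0 0 0 0; 1 0 0 0 0; 1 0 0 0 0; 1 0 0 0 0; 1 0 0 0 0"

```text
time: 7.75
eef_pos: [531.2, 222.3, 66.3]
ee_rot: [-0.114, 0.993, 0.0, 0.0]
force: [-0.5, -0.2, -0.8]
width: 0.001
gripper_force: 0.0
```

Call:
servo_tool --rows "1 0.3 0 0 0; 1 0.6 0 0 0; 1 0.6 0 0 0; 1 0.5 0 0 0; 1 0 0 -0.6 0; 1 0 0 -0.6 0; 1 0 0 -0.6 0; 1 0 0 -0.6 0; 1 0 0 0 0; 1 0 0 0 0"

```text
time: 8.58
eef_pos: [472.8, 208.9, 139.2]
ee_rot: [-0.114, 0.993, 0.001, 0.001]
force: [0.3, 0.1, -1.4]
width: -0.0
gripper_force: 0.0
```

```bash
python3 look.py p2
```

```text
(no output)
```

View pics/p2.png

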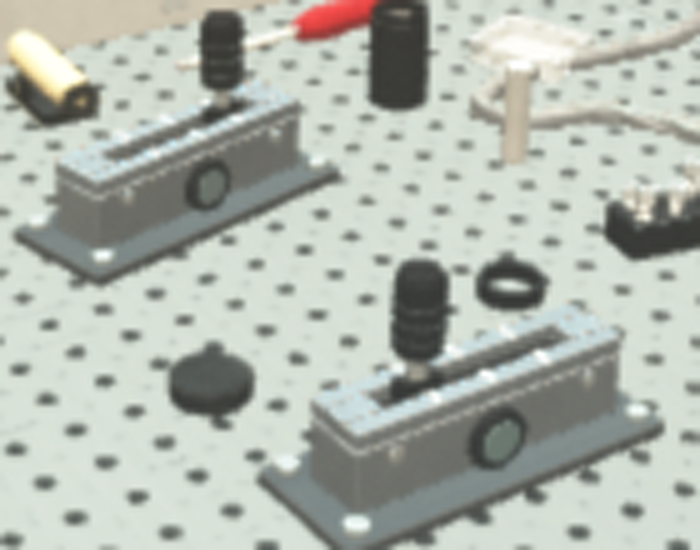

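The left knob is at the end of its slot (px 222) and the right one is still home. I'll turn the tool to the right slot and travel over.

Call:
servo_tool --rows "1 0 0 0 1; 1 0 0 0 1; 1 0.06 -0.89 0 0; 1 0.06 -0.89 0 0; 1 0.06 -0.89 0 0; 1 0.06 -0.89 0 0; 1 0.06 -0.89 0 0; 1 0.06 -0.89 0 0; 1 0.06 -0.89 0 0; 1 0.06 -0.89 0 0"

```text
time: 9.52
eef_pos: [463.2, -6.5, 137.2]
ee_rot: [-0.014, 1.0, -0.0, -0.001]
force: [0.1, 0.5, 0.6]
width: 0.001
gripper_force: 0.0
```

Call:
servo_tool --rows "1 0 0 0 0; 1 0 0 0 0; 1 0 0 0.6 0; 1 0 0 0.6 0; 1 0 0 0.6 0; 1 0 0 0.6 0; 1 0 0 0 0; 1 0 0 0 0; 1 0 0 0 0; 1 0 0 0 0"

```text
time: 10.35
eef_pos: [465.1, -4.8, 67.3]
ee_rot: [-0.014, 1.0, 0.0, 0.001]
force: [-1.0, -0.1, 0.5]
width: 0.003
gripper_force: 0.0
```

Call:
servo_tool --rows "1 -0.1 0 0 0; 1 -0.1 0 0 0; 1 -0.1 0 0 0; 1 -0.1 0 0 0; 1 -0.1 0 0 0; 1 -0.1 0 0 0; 1 -0.1 0 0 0; 1 -0.1 0 0 0; 1 0 0 0 0; 1 0 0 0 0"

```text
time: 11.18
eef_pos: [487.8, -4.5, 66.0]
ee_rot: [-0.014, 1.0, -0.0, -0.001]
force: [-3.9, 0.2, 0.7]
width: 0.001
gripper_force: 1.9
```

Call:
servo_tool --rows "1 -0.05 0 0 0; 1 -0.05 0 0 0; 1 -0.05 0 0 0; 1 -0.05 0 0 0; 1 0 0 0 0; 1 0 0 0 0; 1 0 0 0 0; 1 0 0 0 0; 1 0 0 0 0; 1 0 0 0 0"

```text
time: 12.02
eef_pos: [494.3, -4.3, 66.3]
ee_rot: [-0.014, 1.0, -0.0, -0.0]
force: [-1.4, 0.2, -1.6]
width: 0.001
gripper_force: 0.9
```

Call:
servo_tool --rows "1 -0.05 0 0 0; 1 -0.05 0 0 0; 1 0 0 0 0; 1 0 0 0 0; 1 0 0 0 0; 1 0 0 0 0; 1 0 0 0 0; 1 0 0 0 0; 1 0 0 0 0; 1 0 0 0 0"

```text
time: 12.85
eef_pos: [497.4, -4.2, 66.3]
ee_rot: [-0.014, 1.0, -0.0, 0.0]
force: [0.6, -0.1, -0.1]
width: -0.002
gripper_force: 0.0
```

```bash
python3 look.py p3
```

```text
(no output)
```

View pics/p3.png

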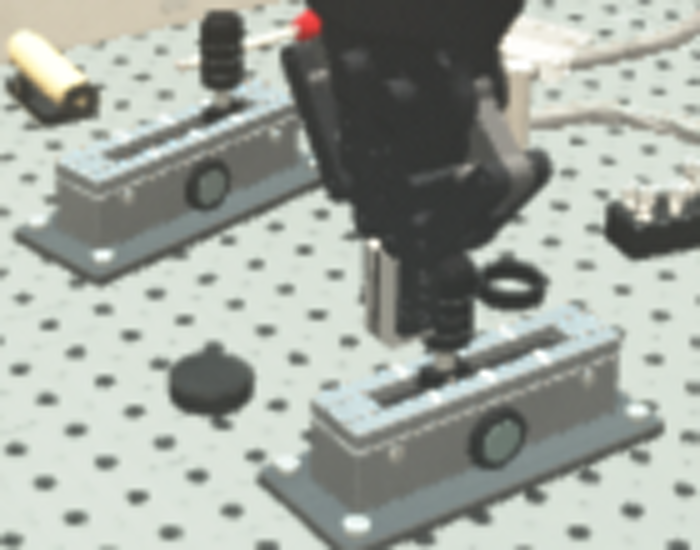

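```bash
python3 - <<'E'
from h import *
g=pickle.load(open("s_p3.pkl","rb"))
for d in(0,12.5,25,37.5,50):
    p=proj(g,[507.6+d,-3.3+.027*d,50]); print(d,(p-[210,200]+.5)*5-.5)
E
```

```text
0 [419.90739329 366.78744394]
12.5 [447.47937539 356.91950736]
25 [474.58525494 347.22081349]
37.5 [501.23735908 337.68682879]
50 [527.44756518 328.31318675]
```

The stem sits at px 447, which is lever ≈12.5 mm, right at the hump with almost no force. I'll nudge it a little further.

Call:
servo_tool --rows "1 -0.05 0 0 0; 1 -0.05 0 0 0; 1 0 0 0 0; 1 0 0 0 0; 1 0 0 0 0; 1 0 0 0 0; 1 0 0 0 0; 1 0 0 0 0; 1 0 0 0 0; 1 0 0 0 0"

```text
time: 13.78
eef_pos: [500.3, -4.2, 66.3]
ee_rot: [-0.014, 1.0, -0.0, -0.0]
force: [0.3, -0.5, 0.7]
width: -0.003
gripper_force: 0.0
```

Call:
servo_tool --rows "1 0.2 0 0 0; 1 0.5 0 0 0; 1 0.5 0 0 0; 1 0.3 0 0 0; 1 0 0 -0.6 0; 1 0 0 -0.8 0; 1 0 0 -0.8 0; 1 0 0 -0.8 0; 1 0 0 0 0; 1 0 0 0 0"

```text
time: 14.62
eef_pos: [456.2, -5.3, 157.6]
ee_rot: [-0.014, 1.0, 0.001, 0.002]
force: [-0.6, 0.3, -0.3]
width: -0.001
gripper_force: 0.0
```

```bash
python3 look.py p4
```

```text
(no output)
```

View pics/p4.png

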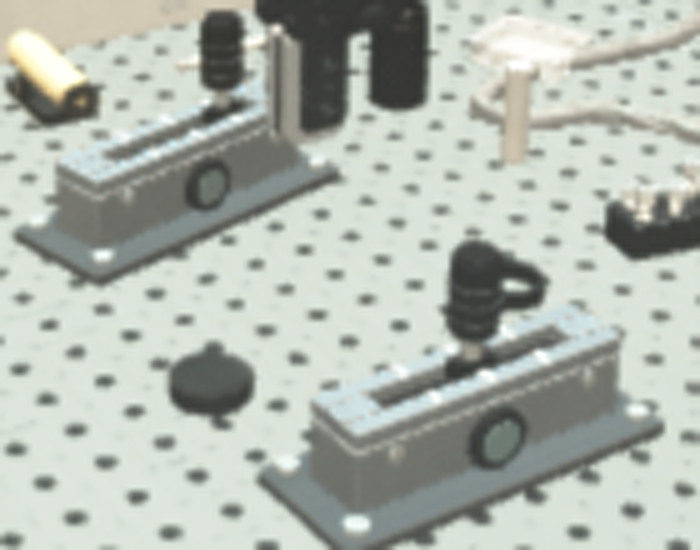

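The right stem is now at px ~472, which is ≈25 mm, so it rests in the middle click. The left knob is still at its far stop at px 222, the bystanders in view look unmoved, and the gripper is clear.

```bash
python3 -c "
from station import env
print(env.sign_off())"
```

```text
the job is handed in; nothing more can be done
None
```

The job is handed in: in the last picture, the lever next to the laser was at its far stop, the other was resting in its middle click, and the gripper was clear; no verdict came back.

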